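# Ready the food processor: set its speed, hold the pusher over the feed chute

## Task

Slide the food processor's speed slider to the long mark, let go of it, and only then pick up the oblong pusher from the board and carry it over the things on the counter to the feed chute. Finish while holding it still in the gripper, upright, hovering about a centimetre above the chute's mouth, centred and turned so that it would drop straight in, touching nothing but the gripper; do not put it in and do not let go. Leave everything else where it stands.

Things in the scene. Friction and masses are not known exactly. Their poses are not given: they have to be found in the camera images.
- speed (a joint): position of the speed slider's grip along its track, m: 0 at one end, 0.080 at the other, growing towards the processor's +y; the long mark is at 0.060. It has light friction (1 to 2 N), no spring, and stays where it is left
- speed_top (a point): centre of the top face of the speed slider's grip, a black block 28 mm (processor x) by 20 mm (processor y, the sliding direction) by 40 mm tall, its top 84 mm above the counter. It slides on a 40 mm wide, 130 mm long raised aluminium track that is 44 mm above the counter; the white ledge around the track is 30 mm high
- speed_mark (a point): where the centre of the slider grip's top is when the grip stands at the long mark (84 mm above the counter). Five dark lines are printed on the ledge beside the track, on the side away from the bowl, 20 mm apart: four are 10 mm long, the long one 26 mm, the fourth counted towards +y
- processor: compact food processor, fixed; origin on the counter under its round bowl's centre. Aluminium base 170 x 190 mm, 70 mm high; clear bowl with a grey lid 142 mm across, lid top 165 mm high; bowl handle to +x, 105 mm out. A white ledge 30 mm high, 190 mm wide, on its -x side (85 to 185 mm out) carries the speed slider, its track along y, 135 mm out. May stand left or right, turned up to 0.2 rad
- chute_mouth (a point): centre of the open top of the feed chute, level with its rim, 210 mm above the counter; axes as the processor's. The chute is an upright oblong grey tube on the lid, 25 mm to +x of the bowl's centre: opening 62 mm (x) by 38 mm (y), walls 4 mm, 45 mm deep down to the lid
- pusher_center (a point): loose oblong grey pusher standing upright on the board; this point is half-way up, 55.5 mm above its foot. 111 mm tall, 0.08 to 0.17 kg: block 54 (x) by 30 (y) by 75 mm, above it a flange 72 x 48 x 6 mm, on top a grip fin 44 (x) by 18 (y) by 30 mm tall whose middle is 40.5 mm above this point. Long side along its own x; the same either way round
- board: wooden chopping board, fixed, 300 (x) by 220 (y) by 18 mm thick, origin at the centre of its underside
- jar_a_center (a point): clear glass storage jar with a wooden lid, 68 mm across, 130 mm tall, loose bystander; this point is its centre half-way up
- jar_b_center (a point): amber glass storage jar with a wooden lid, 68 mm across, 130 mm tall, loose bystander; this point is its centre half-way up
- cup_center (a point): small open steel cup, 72 mm across, 60 mm tall, loose bystander; this point is its centre half-way up
- round_pusher_center (a point): spare small round pusher, 91 mm tall, 32 mm thick with a 48 mm round flange and a round knob; too thin for this chute, loose bystander; this point is its centre half-way up
- ramekin_center (a point): small white ceramic dish, 68 mm across, 45 mm tall, loose bystander; this point is its centre half-way up

How it is judged:
By the outcome, as a careful person would: the job done as asked, in the order asked, and still so for the second after the job is handed in, while the arm keeps its last pose, push and grip.
It also fails if it takes over 64 s, if anything falls off the work surface, if the arm or the gripper's body presses on something with over 40 N, if the wrist force passes 120 N, or if a joint passes its speed limit or range.

## Robot

A 6-joint arm with a two-finger parallel gripper is mounted at the origin on the work surface. World frame = base frame: x ahead of the robot, y to its left, z up, the work surface at z = 0. Lengths are in m, angles in rad, forces in N, time in s.
With the tool pointing down it reaches from about 0.3 to 0.875 m from the base axis. Payload 6.4 kg.
Tool frame: the origin (TCP) lies on the mounting face of the last link; the fingertips stand 166 mm ahead of it and the grasp point (between the pads) lies 147 mm ahead of it; z points along the fingers, y is the line along which they close (so a half turn about z gives the same grasp; the last joint's range is limited). The gripper opens to 88 mm and grips with 3 to 60 N. Pads are 18 mm wide; open, the fingers measure 123 mm over their backs; the gripper's body (75 mm by 187 mm) begins 45 mm behind the grasp point.
Start: joints at [-0.206, 0.181, 1.607, -0, 1.354, -0.206], TCP at [0.575, 0, 0.405] pointing down, gripper open.
Joint ranges: [-2.99, 2.99], [-0.89, 2.07], [0.3, 2.58], [-1.14, 4.28], [0, 2.63], [-3.12, 3.12]. Speed limits (rad/s): [2.57, 2.57, 3.01, 3.14, 3.14, 3.14].

## Interface

Orientations are given as a rotation vector (axis times angle).
In Python, from workcell import manip gives the robot as it stands. Calls block until the motion is done:
- manip.reach(position, orientation): joint-space move of the TCP to a pose.
- manip.line_to(position, ori=None, v=0.15, stop_force=None): straight line of the TCP; ori=None keeps the orientation; v is the mean speed in m/s. With stop_force (N) it stops when the force on the tool has changed by that much, and returns True; else False.
- manip.move_joints(angles): joint-space move.
- manip.grip(opening, force=None): finger opening in m; force is the grip in N (None keeps the last); returns when the fingers have stopped.
- manip.dwell(seconds).
- manip.solve_ik(position, orientation): joint angles nearest the present ones, or None.
- manip.state(): the state.
- manip.camera(name): name is "scene" or "side" or "wrist"; returns a dict with "image" (400x640x3 uint8, red, green, blue), "fx", "fy", "cx", "cy" (pixels), "extrinsics" (4x4, takes a point from world to camera coordinates). Camera axes: x right, y down, z forward; pixel columns grow to the right and rows downward; lengths in m; the calibration is good to about 2 mm. A picture is of the moment at which its call begins. There is no depth.
A pose or a line that the arm cannot do raises manip.MotionError and nothing moves.
- manip.close_job(): hands the job in; it is judged then, once.
Trained networks look in the newest picture that a camera, given by its name, has taken for a name from the list of things; names that differ only in an ending like _2 or _b are one class to them, and where a whole thing is asked for, a point or a joint stands for the part that bears it (a point fixed in the world has none). Each returns a list of dicts, best first, with "score" (0 to 1); they miss things now and then, are a little off and sometimes report something else, mostly with a low value. They report only what shows in the picture. A call takes as long as a camera call.
- manip.search_frame(query, camera): "box" ([left, top, width, height] in pixels, round what is visible of it).
- manip.silhouettes(query, camera): "mask" (400x640 bool, what is visible of it) and "box" ([left, top, width, height] in pixels, round what is visible of it).
The state is a dict: "time_s": time; "joint_positions": joint angles; "joint_velocities": joint speeds; "joint_efforts": joint torques, N m; "position": TCP position; "tcp_rot": TCP orientation; "ft_force": force on the tool from outside, world axes, zero at the start; "ft_torque": the same for the moment, N m; "gripper_width": finger opening in m; "finger_force": force on a finger pad.
Only numpy, scipy, OpenCV 4.12 (cv2) and the standard library are available. Lean on these libraries where they do the work, as an engineer would, in place of code of your own. Each camera call takes 0.05 s, during which the arm holds its last target. There are 200 camera calls.

## Working session

There is one attempt and no reset: what is moved stays moved. The work goes in short steps, each a Python script; the robot and the scene stay as the last script left them, time stands still between calls to the robot, and variables do not carry over. Pictures are saved under pics/ and viewed, at most 10 in all, crops included, and the job is handed in when it is done.

```bash
ls; mkdir -p pics
cat > h.py <<'E'
from workcell import manip
import numpy as np, cv2
def cap(n):
    c=manip.camera(n); return c
def save(c,f): cv2.imwrite('pics/'+f,c["image"][:,:,::-1])
def px(c,P):
    P=np.atleast_2d(P); q=(c["extrinsics"]@np.c_[P,np.ones(len(P))].T).T
    return np.c_[c["fx"]*q[:,0]/q[:,2]+c["cx"],c["fy"]*q[:,1]/q[:,2]+c["cy"]]
def ray(c,u,v,z):
    E=np.array(c["extrinsics"]);R=E[:3,:3];o=-R.T@E[:3,3]
    d=R.T@np.array([(u-c["cx"])/c["fx"],(v-c["cy"])/c["fy"],1.])
    return o+d*(z-o[2])/d[2]
E
python3 - <<'E'
from h import *
cs=[]
for n in("scene","side","wrist"):
    c=cap(n);cs.append(c);save(c,n+'0.png')
    E=np.array(c["extrinsics"]);print(n,(-E[:3,:3].T@E[:3,3]).round(3),E[2,:3].round(2),c["fx"])
    for q in("speed_top","processor","pusher_center","board","jar_a_center","jar_b_center","cup_center","round_pusher_center","ramekin_center"):
        print(q,[(np.round(d["box"]).astype(int).tolist(),round(d["score"],2)) for d in manip.search_frame(q,n)[:3]])
import pickle
pickle.dump(cs,open('c0.pkl','wb'))
print(manip.state()["time_s"])
E
```

```text
pics
scene [ 0.985 -0.691  0.883] [-0.36  0.63 -0.68] 426.39784565815603
speed_top [([202, 272, 16, 16], 0.61)]
processor [([182, 237, 133, 105], 0.69)]
pusher_center [([338, 158, 13, 19], 0.4)]
board [([298, 157, 120, 64], 0.81)]
jar_a_center [([300, 208, 30, 50], 0.66), ([200, 273, 14, 15], 0.44)]
jar_b_center [([345, 216, 28, 52], 0.71)]
cup_center [([259, 204, 27, 32], 0.88)]
round_pusher_center [([389, 159, 14, 22], 0.61), ([300, 157, 117, 61], 0.33)]
ramekin_center [([369, 186, 24, 28], 0.58)]
side [ 0.153 -0.552  0.695] [ 0.45  0.63 -0.64] 386.30473148931975
speed_top [([350, 325, 23, 25], 0.72)]
processor [([297, 219, 154, 181], 0.55)]
pusher_center [([234, 160, 33, 42], 0.95), ([301, 167, 27, 27], 0.7), ([352, 327, 20, 25], 0.57)]
board [([213, 156, 122, 76], 0.66), ([356, 177, 26, 56], 0.18)]
jar_a_center [([323, 198, 28, 59], 0.72)]
jar_b_center [([354, 176, 28, 55], 0.7)]
cup_center [([272, 247, 32, 33], 0.75), ([353, 177, 32, 56], 0.75)]
round_pusher_center [([285, 148, 10, 21], 0.64)]
ramekin_center [([301, 164, 28, 30], 0.65), ([354, 333, 14, 20], 0.28), ([270, 246, 36, 36], 0.19)]
wrist [0.575 0.079 0.385] [ 0.   -0.31 -0.95] 322.3281493127778
speed_top []
processor [([177, 263, 231, 135], 0.79)]
pusher_center []
board [([178, 263, 228, 136], 0.66), ([174, 0, 295, 18], 0.55)]
jar_a_center [([295, 154, 73, 98], 0.6)]
jar_b_center [([397, 143, 112, 88], 0.72)]
cup_center [([160, 152, 72, 73], 0.82)]
round_pusher_center []
ramekin_center []
1.5
```

View pics/scene0.png

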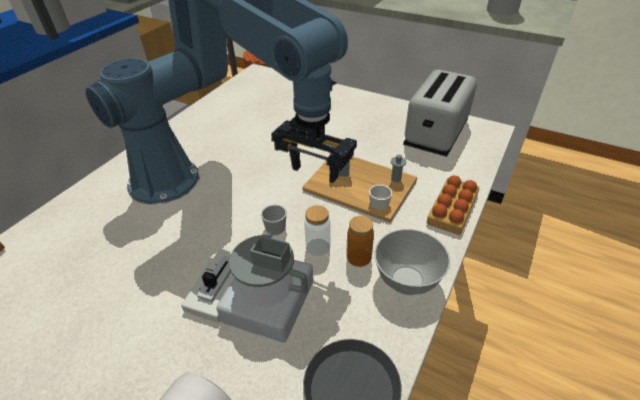

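View pics/side0.png

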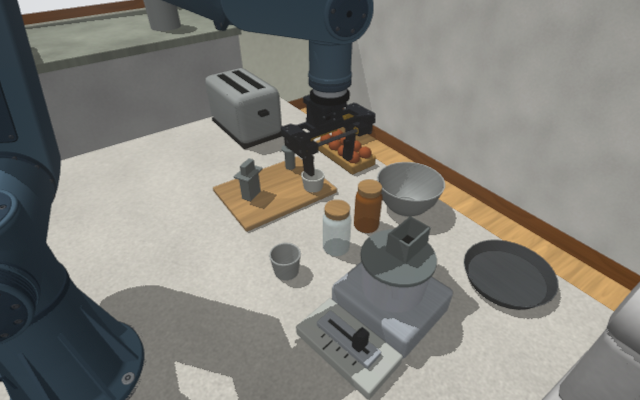

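Scene: processor lower centre with the slider at (210,278) and the chute at (271,250). Side: oblong pusher at (249,180), slider at (360,338), chute at (408,238). The ledge faces the robot.

Run:
```python
from h import *
import pickle
cs=pickle.load(open('c0.pkl','rb'))
print("chute",ray(cs[0],271,248,.21),ray(cs[1],408,234,.21))
print("slider",ray(cs[0],211,273,.084),ray(cs[1],361,331,.084))
print("pusher base",ray(cs[1],249,197,.018), ray(cs[1],249,163,.129))
print("jars",ray(cs[0],318,214,.13),ray(cs[1],337,208,.13),ray(cs[0],360,225,.13),ray(cs[1],369,187,.13))
print("cup",ray(cs[0],274,212,.06),ray(cs[1],285,251,.06))
from scipy.spatial.transform import Rotation as R
s=manip.state();print(s["tcp_rot"],s["position"])
for p in([.55,-.22,.5],[.5,-.2,.5],[.5,.25,.45]):
    print(p,manip.solve_ik(p,s["tcp_rot"]))
```

```text
chute [ 0.59839305 -0.23004644  0.21      ] [ 0.58110163 -0.23259876  0.21      ]
slider [ 0.44397765 -0.27512946  0.084     ] [ 0.44121613 -0.27765072  0.084     ]
pusher base [0.4967427  0.26817725 0.018     ] [0.51022136 0.2652719  0.129     ]
jars [ 0.59474925 -0.02461515  0.13      ] [ 0.58346416 -0.02327685  0.13      ] [ 0.70497181 -0.01051581  0.13      ] [ 0.69614733 -0.00595121  0.13      ]
cup [ 0.44606602 -0.01263213  0.06      ] [ 0.4473825  -0.00877559  0.06      ]
[2.22141824e+00 2.22144277e+00 5.11138588e-05] [5.75014247e-01 3.48885419e-06 4.04737461e-01]
[0.55, -0.22, 0.5] [-5.80711006e-01  1.57633816e-01  1.44276926e+00  2.87215892e-05
  1.54116778e+00 -5.80722897e-01]
[0.5, -0.2, 0.5] [-6.01046793e-01  3.37216093e-02  1.57682163e+00  2.91693578e-05
  1.53102820e+00 -6.01058993e-01]
[0.5, 0.25, 0.45] [2.51328105e-01 1.09758600e-01 1.59507539e+00 3.24554141e-06
 1.43672277e+00 2.51316631e-01]
```

Run:
```python
from h import *
import pickle
s=manip.state();o=s["tcp_rot"]
manip.reach([.5,-.2,.52],o); c=cap("wrist");save(c,'w1.png')
cv2.imwrite('pics/w1.png',cv2.resize(c["image"][:,:,::-1],(800,500),interpolation=cv2.INTER_CUBIC))
pickle.dump(c,open('w1.pkl','wb'))
for q in("speed_top","processor","chute_mouth"):
    print(q,[(np.round(d["box"]).astype(int).tolist(),round(d["score"],2)) for d in manip.search_frame(q,"wrist")[:3]])
print(manip.state()["time_s"])
```

```text
speed_top [([264, 200, 23, 27], 0.66)]
processor [([224, 100, 242, 160], 0.82), ([262, 203, 24, 23], 0.16)]
chute_mouth [([230, 101, 238, 161], 0.91)]
2.6583
```

View pics/w1.png

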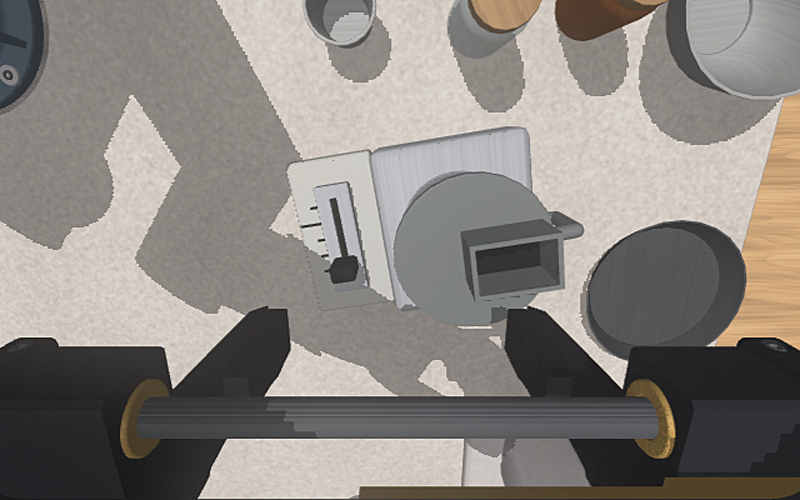

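The wrist picture shows the whole processor: chute rim at about (462–563, 220–302), slider at (344,268) near the low end, and long mark at (311,226), all in 800 px scale. I'll zoom in for exact corners.

Run:
```python
from h import *
import pickle
c=pickle.load(open('w1.pkl','rb'));im=c["image"][95:265,225:475,::-1]
cv2.imwrite('pics/w1z.png',cv2.resize(im,None,fx=3.2,fy=3.2,interpolation=cv2.INTER_CUBIC))
```

```text
(no output)
```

View pics/w1z.png

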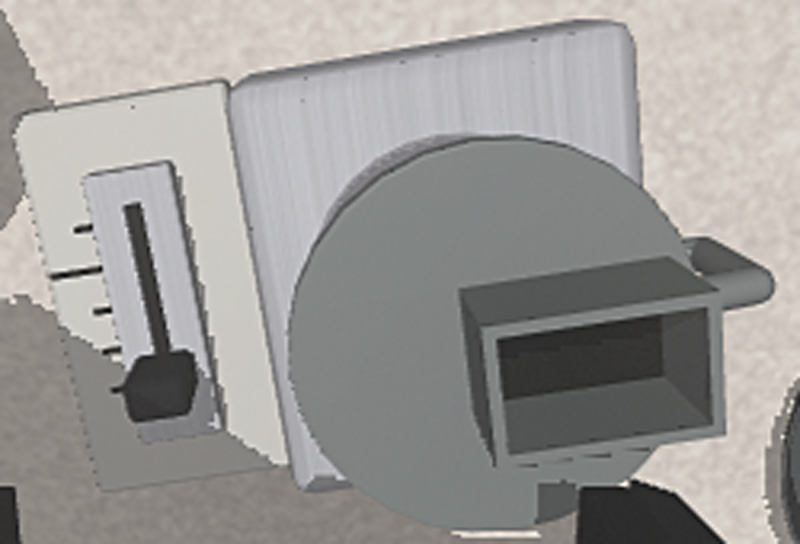

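```bash
cat > fit.py <<'E'
from h import *
import pickle
from scipy.optimize import least_squares
c=pickle.load(open('w1.pkl','rb'))
def z2p(a): a=np.array(a,float); return np.c_[225+(a[:,0]+.5)/3.2-.5,95+(a[:,1]+.5)/3.2-.5]
L=[]
for (sx,sy),o,i in zip([(-1,1),(1,1),(1,-1),(-1,-1)],[(483,326),(718,290),(726,434),(497,467)],[(497,340),(708,306),(712,424),(508,455)]):
    L+=[((.025+sx*.035,sy*.023,.21),o),((.025+sx*.031,sy*.019,.21),i)]
L+=[((-.155,.065,.044),(84,175)),((-.115,.065,.044),(173,160)),((-.155,-.065,.044),(138,444)),((-.115,-.065,.044),(222,430))]
L+=[((-.185,.095,.03),(13,113)),((-.185,-.095,.03),(100,492)),((.085,.095,.07),(634,20))]
P=np.array([l[0] for l in L]);U=z2p([l[1] for l in L])
def W(p,P):
    cs,sn=np.cos(p[2]),np.sin(p[2]);P=np.atleast_2d(P)
    return np.c_[p[0]+cs*P[:,0]-sn*P[:,1],p[1]+sn*P[:,0]+cs*P[:,1],P[:,2]]
r=least_squares(lambda p:(px(c,W(p,P))-U).ravel(),[.57,-.24,.15],loss='soft_l1')
if __name__=='__main__':
    print(r.x,(px(c,W(r.x,P))-U).round(1).tolist())
    np.save('proc.npy',r.x)
    for q,z in[((78,273),.03),((103,269),.03),((93,228),.03),((113,310),.03),((122,350),.03),((157,400),.084)]:
        w=ray(c,*z2p([q])[0],z); d=w[:2]-r.x[:2];cs,sn=np.cos(r.x[2]),np.sin(r.x[2])
        print(q,w.round(4),'local',(cs*d[0]+sn*d[1]).round(4),(-sn*d[0]+cs*d[1]).round(4))
    c0=pickle.load(open('c0.pkl','rb'))
    print('chute in scene,side',px(c0[0],W(r.x,[.025,0,.21])),px(c0[1],W(r.x,[.025,0,.21])),W(r.x,[[.025,0,.21],[-.135,.02,.084]]))
E
python3 fit.py
```

```text
[ 0.56732207 -0.23081578  0.15434491] [[-0.4, 0.1], [-0.1, -0.8], [1.2, 0.3], [0.1, 0.0], [0.1, 0.4], [0.2, 0.4], [-0.1, 0.2], [0.2, -0.3], [-0.9, -0.2], [-0.9, 0.1], [0.7, -0.4], [0.1, 0.2], [-1.8, 0.2], [-0.7, 0.7], [2.6, -1.0]]
(78, 273) [ 0.3968 -0.2387  0.03  ] local -0.1697 0.0185
(103, 269) [ 0.4086 -0.2368  0.03  ] local -0.1577 0.0185
(93, 228) [ 0.4051 -0.2173  0.03  ] local -0.1582 0.0383
(113, 310) [ 0.4122 -0.2567  0.03  ] local -0.1573 -0.0017
(122, 350) [ 0.4154 -0.2767  0.03  ] local -0.1572 -0.022
(157, 400) [ 0.439  -0.2815  0.084 ] local -0.1346 -0.0304
chute in scene,side [[269.28381344 245.95081864]] [[409.97243116 229.87276391]] [[ 0.59202488 -0.22697246  0.21      ]
 [ 0.43085224 -0.23180747  0.084     ]]
```

```bash
cat >> h.py <<'E'
from scipy.spatial.transform import Rotation as Ro
def ori(xa):  # tool down, tool x at world angle xa
    x=np.array([np.cos(xa),np.sin(xa),0]);z=np.array([0,0,-1.])
    return Ro.from_matrix(np.c_[x,np.cross(z,x),z]).as_rotvec()
def W(p,P):
    cs,sn=np.cos(p[2]),np.sin(p[2]);P=np.atleast_2d(P)
    return np.c_[p[0]+cs*P[:,0]-sn*P[:,1],p[1]+sn*P[:,0]+cs*P[:,1],P[:,2]]
E
python3 - <<'E'
from h import *
p=np.load('proc.npy');o=ori(p[2]+np.pi)
A=W(p,[[-.135,-.0305,.30],[-.135,-.0305,.215],[-.135,.0192,.215],[-.135,.0192,.40]])
print(manip.solve_ik(A[0],o).round(2))
manip.reach(A[0],o); manip.grip(.06,10)
print(manip.line_to(A[1],v=.1,stop_force=15))
manip.grip(0.0,10); s=manip.state();print(s["gripper_width"],s["finger_force"],s["ft_force"])
manip.line_to(A[2],v=.06); s=manip.state();print(s["gripper_width"],s["position"],A[2],s["ft_force"])
manip.grip(.06); manip.line_to(A[3],v=.2)
import pickle
c=cap("wrist");pickle.dump(c,open('w2.pkl','wb'))
b=manip.search_frame("speed_top","wrist");print(b)
u,v=px(c,W(p,[-.135,.02,.05]))[0];print(u,v)
u,v=int(u),int(v);im=c["image"][max(0,v-75):v+75,max(0,u-100):u+100,::-1];print(max(0,u-100),max(0,v-75))
cv2.imwrite('pics/w2z.png',cv2.resize(im,None,fx=4,fy=4,interpolation=cv2.INTER_CUBIC));print(manip.state()["time_s"])
E
```

```text
[-0.8   0.18  1.83 -0.    1.13 -2.52]
False
0.01972515580397932 10.000119530595839 [-0.0163541   1.37180953  1.40690455]
0.0199371841744018 [ 0.4308132  -0.23229852  0.21503503] [ 0.43097522 -0.23259796  0.215     ] [-5.83033039  0.16363102  5.93766694]
[{'box': [305.2, 161.3, 22.2, 37.4], 'score': 0.64}]
319.10493140723565 178.37818023434204
219 103
9.4917
```

View pics/w2z.png

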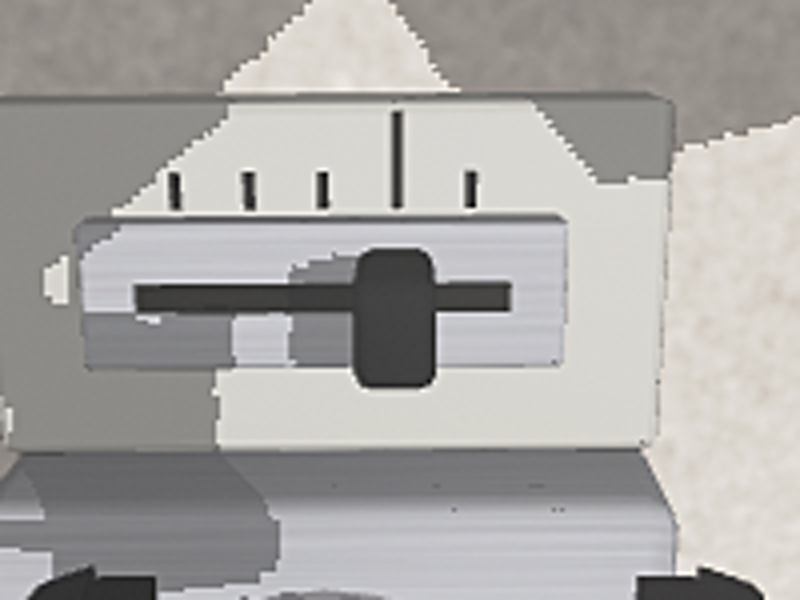

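The slider sits on the long mark to within about 0.5 mm: grip at column 394, mark at 397, and parallax accounts for the difference. Next, the pusher.

Run:
```python
from h import *
import pickle
manip.reach([.5,.19,.45],ori(np.pi/2))
c=cap("wrist");pickle.dump(c,open('w3.pkl','wb'))
for q in("pusher_center","round_pusher_center","ramekin_center"): print([(d["box"],d["score"]) for d in manip.search_frame(q,"wrist")])
u,v=px(c,[.505,.266,.1])[0].astype(int);u0,v0=max(0,u-100),max(0,v-75);im=c["image"][v0:v0+150,u0:u0+200,::-1];print(u0,v0)
cv2.imwrite('pics/w3z.png',cv2.resize(im,None,fx=4,fy=4,interpolation=cv2.INTER_CUBIC));print(manip.state()["time_s"])
```

```text
[([283.5, 48.0, 86.0, 80.4], 0.66)]
[([460.2, 1.8, 67.6, 52.0], 0.69)]
[]
222 24
11.9167
```

View pics/w3z.png

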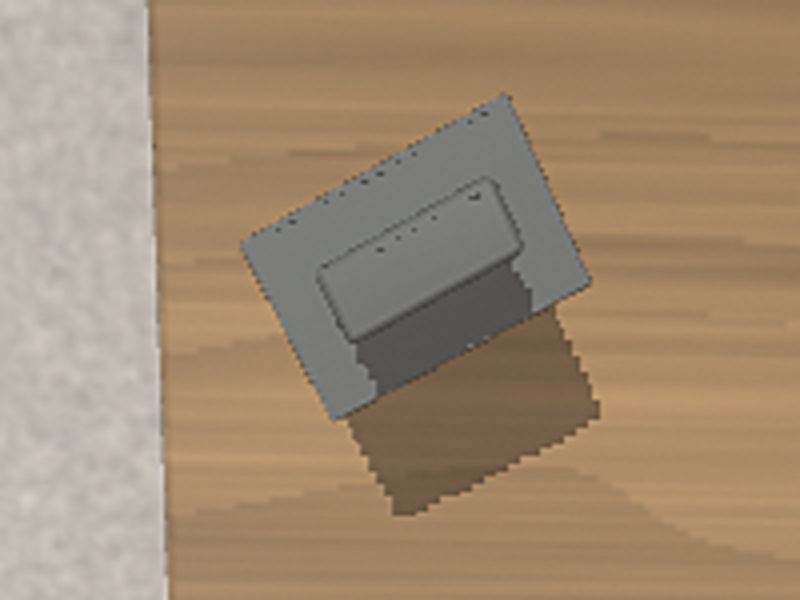

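Pusher flange corners in the crop are at (242,242), (508,95), (592,284) and (336,419), with the fin inside and nothing close by. I'll fit its pose and grasp it.

Run:
```python
from h import *
import pickle
from scipy.optimize import least_squares
c=pickle.load(open('w3.pkl','rb'))
S=np.array([(-1,1),(1,1),(1,-1),(-1,-1)])
P=np.r_[np.c_[S*[.036,.024],[.099]*4],np.c_[S*[.022,.009],[.129]*4]]
a=np.array([(242,242),(508,95),(592,284),(336,419),(316,268),(496,173),(526,252),(351,345)],float)
U=np.array([222,24])+(a+.5)/4-.5
r=least_squares(lambda p:(px(c,W(p,P))-U).ravel(),[.505,.266,.48],loss='soft_l1').x
print(r,(px(c,W(r,P))-U).round(1).tolist());np.save('push.npy',r)
q=np.load('proc.npy');ch=W(q,[.025,0,.471])[0]
print(manip.solve_ik([*r[:2],.269],ori(r[2])),manip.solve_ik([*ch[:2],.50],ori(q[2])))
manip.reach([*r[:2],.36],ori(r[2])); manip.grip(.05,30)
print(manip.line_to([*r[:2],.269],v=.1,stop_force=12))
manip.grip(0,30);s=manip.state();print(s["gripper_width"],s["finger_force"],s["ft_force"],s["position"])
manip.line_to([*r[:2],.49],v=.12)
s=manip.state();print(s["gripper_width"],s["ft_force"],s["ft_torque"],s["time_s"])
c=cap("side");save(c,"s4.png")
```

```text
[0.50820006 0.27507739 0.47018725] [[-0.4, -0.2], [0.5, -0.6], [0.5, 0.3], [-0.8, 0.7], [-0.4, 0.5], [-0.5, -0.2], [0.8, -0.3], [0.2, 0.0]]
[ 2.90831353e-01  3.43235653e-01  1.70311268e+00 -4.44089210e-16
  1.09524432e+00  1.39144043e+00] [-5.52977871e-01  2.52936322e-01  1.33086424e+00 -4.44089210e-16
  1.55779209e+00  8.63473542e-01]
False
0.01781014999243167 29.86521046841517 [-0.44304481  0.37886198  0.92777711] [0.50823237 0.27513177 0.26912836]
0.017685083021097496 [-0.11501663  1.11234343 -2.16361755] [-0.02990997  0.0622418  -0.0278547 ] 17.05
```

Run:
```python
from h import *
import pickle
q=np.load('proc.npy');ch=W(q,[.025,0,.5])[0]
manip.line_to(ch,ori(q[2]),v=.12); manip.line_to([*ch[:2],.471],v=.05); manip.dwell(.3)
s=manip.state();print(s["gripper_width"],s["position"],ch,s["ft_force"],s["time_s"])
ims=[]
for n in("scene","side","wrist"):
    c=cap(n);pickle.dump(c,open(n+'5.pkl','wb'));u,v=px(c,[*ch[:2],.22])[0].astype(int);print(n,u,v)
    w=40 if n!="wrist" else 70
    u0,v0=max(0,u-w),max(0,min(v-w,400-2*w)) ;print(u0,v0)
    ims.append(cv2.resize(c["image"][v0:v0+2*w,u0:u0+2*w,::-1],(400,400),interpolation=cv2.INTER_CUBIC))
cv2.imwrite('pics/h5.png',np.hstack(ims[:2]));cv2.imwrite('pics/h5w.png',c["image"][:,:,::-1])
```

```text
0.01712059522751812 [ 0.59205999 -0.22696946  0.47132791] [ 0.59202488 -0.22697246  0.5       ] [ 0.15951693  0.08692533 -0.84258783] 22.525
scene 268 242
228 202
side 410 225
370 185
wrist 315 207
245 137
```

View pics/h5.png

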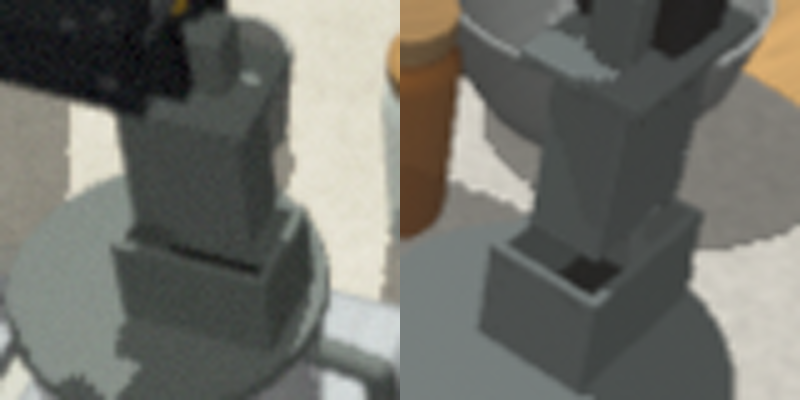

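View pics/h5w.png

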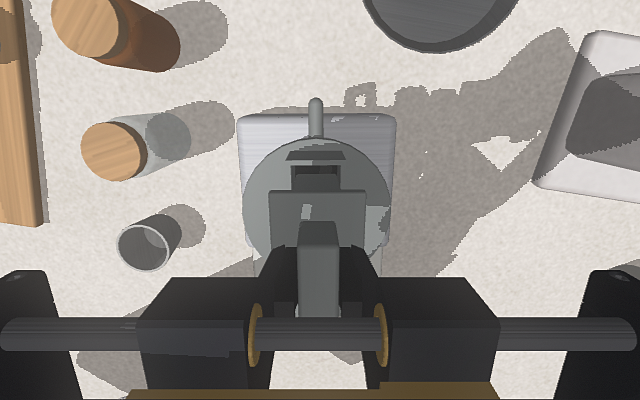

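The pusher hovers over the chute and looks square to it. I'll overlay the predicted rim and foot outlines to check the centring and height.

Run:
```python
from h import *
import pickle
q=np.load('proc.npy');S=np.array([(-1,1),(1,1),(1,-1),(-1,-1)])
rim=W(q,np.c_[S*[.035,.023]+[.025,0],[.21]*4]);foot=W(q,np.c_[S*[.027,.015]+[.025,0],[.22]*4]);fl=W(q,np.c_[S*[.036,.024]+[.025,0],[.301]*4])
out=[]
for n,u0,v0 in(("scene",243,209),("side",385,199)):
    c=pickle.load(open(n+'5.pkl','rb'));k=8
    im=cv2.resize(c["image"][v0-14:v0+58,u0-2:u0+48,::-1],None,fx=k,fy=k,interpolation=cv2.INTER_CUBIC)
    im=cv2.convertScaleAbs(im,alpha=1.8)
    for P,col in((rim,(0,0,255)),(foot,(0,255,0)),(fl,(255,0,255))):
        U=(px(c,P)-[u0-2,v0-14]+.5)*k;print(n,U.round().astype(int).tolist())
        cv2.polylines(im,[U.round().astype(np.int32)],True,col,1)
    out.append(im)
cv2.imwrite('pics/ov.png',np.hstack(out))
```

```text
scene [[148, 319], [387, 382], [317, 509], [71, 442]]
scene [[158, 322], [344, 371], [297, 453], [108, 402]]
scene [[104, 69], [367, 133], [287, 266], [15, 197]]
side [[46, 388], [225, 246], [391, 338], [214, 490]]
side [[101, 356], [240, 246], [349, 306], [212, 422]]
side [[87, 71], [285, -69], [475, 22], [281, 174]]
```

View pics/ov.png

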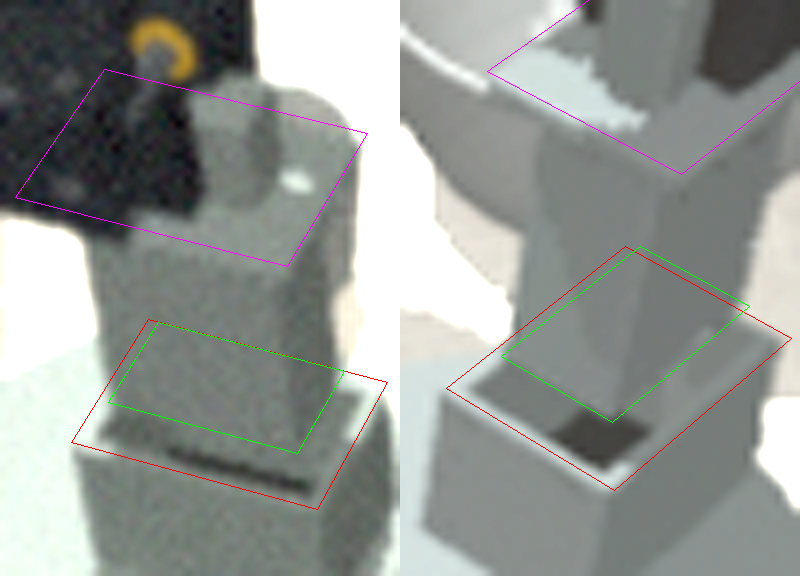

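The predicted flange and rim outlines match both views to about 1 mm. The foot is inside the rim and centred, with roughly 1 cm of height. One last check for drift, then I hand in.

Run:
```python
from h import *
manip.dwell(1.0)
s=manip.state();print(s["gripper_width"],s["finger_force"],s["position"],s["ft_force"],s["joint_velocities"])
c=pre=None
import pickle
a=pickle.load(open('side5.pkl','rb'))["image"].astype(int);b=cap("side")["image"].astype(int)
print(np.abs(a-b)[185:265,370:450].mean())
if abs(s["gripper_width"]-.0171)<.0004: print(manip.close_job())
```

```text
0.01788621393641331 29.86345361714484 [ 0.59201948 -0.22698376  0.47099129] [ 0.52300548  0.54407915 -1.01656149] [-0.00072027 -0.00123473 -0.00074908 -0.0002222   0.00168785 -0.00138293]
0.4922916666666667
```

```bash
python3 -c "
from h import *
print(manip.close_job())"
```

```text
the job is handed in; nothing more can be done
None
```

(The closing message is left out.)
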